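# Slide the pepper mill home beside the salt

### The arm

A 6-joint arm with a two-finger parallel gripper is mounted at the origin on a cart in front of the work surface, level with it; the furniture and walls round the work are solid. World frame = base frame: x ahead of the robot, y to its left, z up, the work surface at z = 0. Lengths are in m, angles in rad, forces in N, time in s.
With the tool pointing down it reaches from about 0.325 to 1 m from the base axis. Payload 5.1 kg.
Tool frame: the origin (TCP) lies between the finger pads; the fingertips stand 11 mm ahead of it and the grasp point (between the pads) lies 8 mm behind it; z points along the fingers, y is the line along which they close (so a half turn about z gives the same grasp; the last joint's range is limited). The gripper opens to 85 mm and grips with 20 to 120 N. Pads are 22 mm wide; open, the fingers measure 114 mm over their backs; the gripper's body (76 mm by 85 mm) begins 54 mm behind the grasp point. The pads swing forward as they close: fully open they stand 13 mm farther back than shut.
Start: joints at [-1.427, 0.124, 1.65, -0, 1.367, -0.083], TCP at [0.146, -0.633, 0.242] pointing down, gripper open.
Joint ranges: [-2.61, 2.61], [-1.02, 2.33], [0.03, 2.71], [-1.35, 4.49], [0.32, 2.68], [-2.91, 2.91]. Speed limits (rad/s): [2.57, 2.57, 3.14, 3.14, 3.14, 3.14].

### API

Orientations are given as a unit quaternion [x, y, z, w].
In Python, from rig import read_state, snapshot, job_done gives the robot as it stands.
- The arm moves only by the tool play_rows, never from a script. Its argument "targets" is a list that holds one entry, the list of rows, each a list of 6 numbers: the shift along the world's x, y, z in cm, then the turn, a rotation vector about the world's x, y, z in rad. A call has 1 to 12 rows; each row shifts and turns the commanded pose from where the row before left it; what a row does not reach is not made up. A row lasts 1/8 s, in which the tool goes at most 62.5 mm and 10.7 degrees, less where a joint would pass 70% of its speed; a pose out of reach is approached as far as the arm can. A call is refused whole if a number of a shift passes 6.25 or a number of a turn 0.188, either way. A call with a gripper value outside its range is refused whole. "hand" is the opening in per cent of the stroke, from 0 (shut) to 100 (fully open), set as the call begins (left out, the last holds). The fingers move at their own pace and stop on an object; the grip force is fixed at half the most. Time passes only in rows, so rows that do not move let the fingers close. It gives the time, the measured TCP pose, the force, the opening and the grip force at its end, in the units of the state.
- read_state(): the state, without advancing time (a new reading comes with each control period).
- snapshot(name): name is "scene" or "top"; returns a dict with "color" (420x560x3 uint8, red, green, blue), "intrinsics" (3x3 intrinsics, pixels), "D" ([k1, k2, p1, p2, k3] as OpenCV has them; the pictures are not rectified), "world_from_camera" (4x4, takes a point from camera to world coordinates). Camera axes: x right, y down, z forward; pixel columns grow to the right and rows downward; lengths in m; the calibration is good to about 2 mm. A picture is of the moment at which its call begins. There is no depth.
- job_done(): hands the job in; it is judged then, once.
The state is a dict: "t": time; "qpos": joint angles; "joint_vel": joint speeds; "tau": joint torques, N m; "tcp_pos": TCP position; "tool_rot": TCP orientation; "wrist_force": force on the tool from outside, world axes, zero at the start; "moment": the same for the moment, N m; "gripper_width": opening from 0.0 (shut) to 1.0 (fully open); "grip_force": force on a finger pad.
Only numpy, scipy, OpenCV 4.12 (cv2) and the standard library are available. Lean on these libraries where they do the work, as an engineer would, in place of code of your own. Each camera call takes 0.05 s, during which the arm holds its last target. There are 200 camera calls.

### The job

Push the tall pepper mill across the worktop, low on its body so that it slides upright, into the open end of the rack lane where the salt shaker stands, until the mill stands right up against the salt shaker. Only push it gently with the fingers: do not grip, lift or topple it. Leave the other bottles and jars where they are and move clear when done.

Things in the scene. Friction and masses are not known exactly. Their poses are not given: they have to be found in the camera images.
- mill: Dark brown wooden pepper mill alone on the open worktop, right of the rack; round, 58 mm across the foot (widest), about 50 mm across the head, 200 mm tall, about 0.18 kg, loose. Origin: centre of its underside; z up. Tips if pushed high. An upright hand with closed fingers would hit its top first: lean the hand back or push with the back of a wide open finger, tips near the worktop.
- rack: Low pale wooden rack fixed to the worktop, no floor. Origin on the worktop; z up; its +x points into the lanes, from open end to end rail (world +y, to the left, within about 10 degrees). Two lanes along rack x, centred at rack y = +40 and -40 mm, each 70 mm wide clear. Rails 22 mm high, 10 mm thick, from x = -40 mm (open end) to x = +50 mm, the inner face of the end rail that closes both lanes.
- salt: Salt shaker with a clear round body and a grey dome top, 44 mm across and 90 mm tall, 0.1 kg, loose; stands in one of the two lanes (either one) 1 to 5 mm from the end rail. Origin: centre of its underside; z up. When the mill touches it, their centres are 51 mm apart. The mill may nudge it back against the end rail.
- sauce: Orange-brown slim sauce bottle with black cap, 44 mm across, 156 mm tall, loose; stands in the other lane. Origin: centre of its underside. Leave it alone.
- tumbler: Clear drinking glass, 79 mm across and 90 mm tall, loose, standing beyond the rack's closed end. Origin: centre of its underside. Leave it alone.
- spice: Small spice jar with white cap, 47 mm across and 98 mm tall, loose, on the near left part of the worktop. Origin: centre of its underside. Leave it alone.
- pills: Small white and blue pill jar, 43 mm across and 76 mm tall, loose, standing behind the rack, towards the wall. Origin: centre of its underside. Leave it alone.
Things that resemble listed ones, but are neither listed nor needed, are in the scene too. What is shaped like the mill but yellow is not meant. Leave any purple or red look-alike of the salt alone.

How it is judged:
At the end, for the whole second after the job is handed in: The mill stands upright and at rest on the worktop in the lane of the salt shaker, in front of it, with a gap of at most 12 mm between them; the salt shaker still stands upright at the end rail; the sauce bottle, tumbler, spice jar and pill jar stand upright within 20 mm of where they were (horizontal distance between mill and salt below 0.063 m and x of mill in the frame of rack between -0.045 and -0.015 m and angle between each of mill, salt, sauce, tumbler, spice, pills's own z axis and vertical below 0.1 rad and height (world z) of mill below 0.004 m and linear speed of each of mill, salt below 0.01 m/s and x of salt in the frame of rack above 0.015 m and distance of each of sauce, tumbler, spice, pills from where it was at the start of the episode below 0.02 m); the robot touches nothing.
It fails at once if the mill is lifted off the worktop (more than 12 mm) (height (world z) of mill above 0.012 m).
It fails at once if the mill tips by more than 20 degrees (angle between mill's own z axis and vertical above 0.35 rad).
It fails at once if the mill is gripped or shoved hard (more than 30 N from the fingers) (contact force between the fingers and mill above 30 N).
It fails at once if the salt shaker is lifted or knocked over (height (world z) of salt above 0.012 m or angle between salt's own z axis and vertical above 0.35 rad).
It fails at once if the sauce bottle, tumbler, spice jar or pill jar is moved by more than 20 mm or knocked over (distance of any of sauce, tumbler, spice, pills from where it was at the start of the episode above 0.02 m or angle between any of sauce, tumbler, spice, pills's own z axis and vertical above 0.35 rad).
It also fails if it takes over 64 s, if anything falls off the work surface, if the arm or the gripper's body presses on something with over 40 N, if the wrist force passes 120 N, or if a joint passes its speed limit or range.

## Working session

There is one attempt and no reset: what is moved stays moved. The work goes in short steps, Python scripts to look and compute and a tool call to move; the robot and the scene stay as the last step left them, time stands still between calls to the robot, and variables do not carry over. Pictures are saved under pics/ and viewed, at most 10 in all, crops included, and the job is handed in when it is done.

Besides the shell and the picture viewer there is one more tool, called after "Request:" by a JSON object that holds its "op" and its "data", one argument or row to a line. play_rows: Moves the arm, as the interface text tells. Its arguments: {"type":"object","properties":{"targets":{"type":"array","items":{"type":"array","items":{"type":"array","items":{"type":"number"}}}},"hand":{"type":"number"}},"required":["targets"]}

```bash
mkdir -p pics
cat > h.py <<'E'
import cv2, numpy as np
from rig import read_state, snapshot, job_done
def shot(n,f):
    s=snapshot(n); cv2.imwrite(f'pics/{f}.png',cv2.cvtColor(s['color'],cv2.COLOR_RGB2BGR)); np.savez(f'pics/{f}.npz',**s); return s
def onplane(s,uv,z):
    uv=np.array(uv,float).reshape(-1,1,2)
    n=cv2.undistortPoints(uv,np.array(s['intrinsics'],float),np.array(s['D'],float)).reshape(-1,2)
    T=np.array(s['world_from_camera']); d=np.c_[n,np.ones(len(n))]@T[:3,:3].T
    c=T[:3,3]; return c+d*((z-c[2])/d[:,2])[:,None]
E
python3 - <<'E'
from h import *
for n in('scene','top'):
    s=shot(n,n+'0'); print(n,np.round(s['world_from_camera'],3).tolist(),np.round(s['intrinsics'],1).tolist())
st=read_state(); print(st['t'],st['tcp_pos'],st['tool_rot'])
E
```

```text
scene [[0.829, 0.304, -0.47, 0.874], [0.56, -0.472, 0.681, -0.377], [-0.015, -0.828, -0.561, 0.587], [0.0, 0.0, 0.0, 1.0]] [[496.3, 0.0, 278.0], [0.0, 496.3, 206.0], [0.0, 0.0, 1.0]]
top [[-0.014, -0.988, 0.151, 0.252], [-1.0, 0.015, 0.004, 0.277], [-0.007, -0.151, -0.988, 1.203], [0.0, 0.0, 0.0, 1.0]] [[485.8, 0.0, 278.9], [0.0, 485.8, 205.2], [0.0, 0.0, 1.0]]
0.1 [ 0.14603875 -0.63284312  0.24114306] [ 9.93577975e-01  1.13145351e-01 -3.23841780e-05 -9.67301989e-04]
```

View pics/scene0.png

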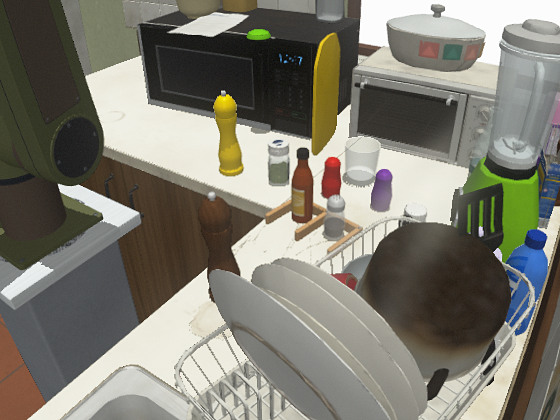

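View pics/top0.png

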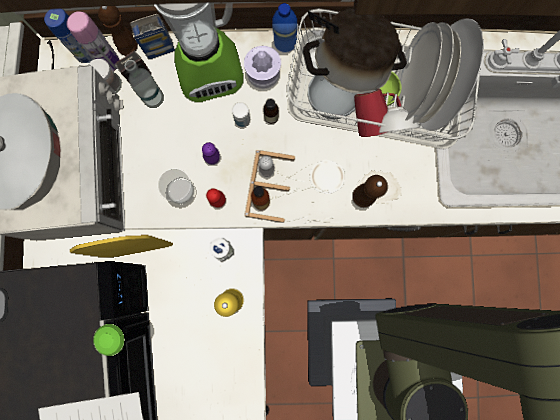

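Scene: dark brown mill (220,250), salt (335,215) in the far lane, sauce (302,190) in the near lane. Top: mill foot about (362,198), rack (247–295,150–220), salt (266,165), sauce (260,197). The dish basket lies beyond at rows below 145.

Run:
```python
from h import *
im=cv2.imread('pics/top0.png'); c=im[140:230,230:410]
cv2.imwrite('pics/topc.png',cv2.resize(c,None,fx=4.4,fy=4.4,interpolation=cv2.INTER_CUBIC))
im=cv2.imread('pics/scene0.png'); c=im[140:320,180:380]
cv2.imwrite('pics/scenec.png',cv2.resize(c,None,fx=3.3,fy=3.3,interpolation=cv2.INTER_CUBIC))
```

```text
(no output)
```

View pics/topc.png

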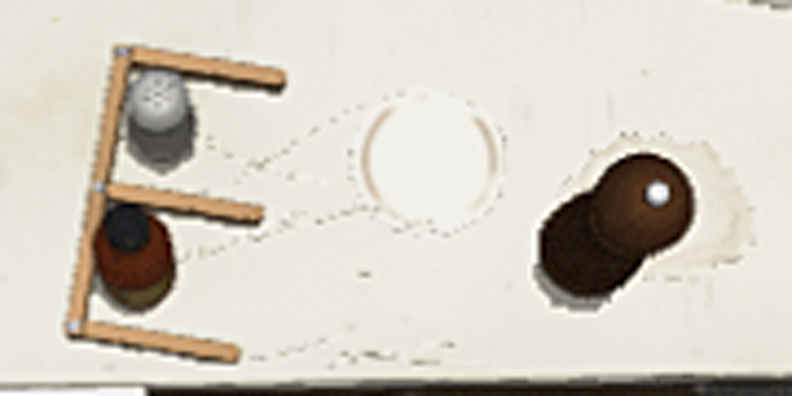

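View pics/scenec.png

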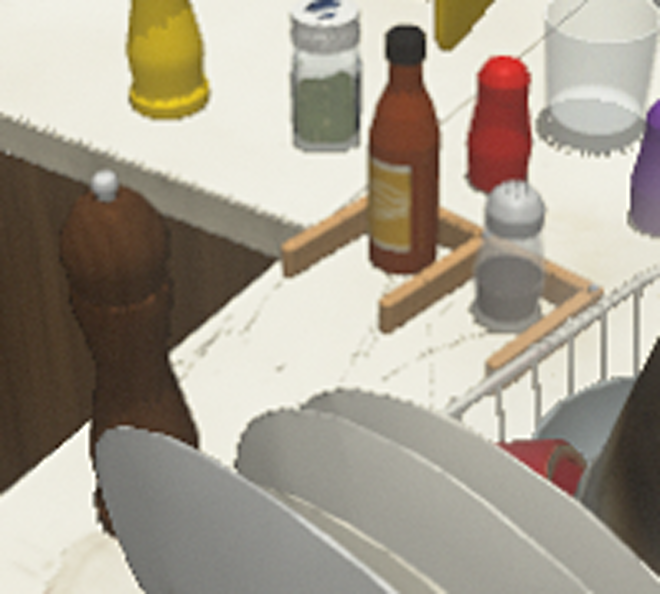

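The crops show the rail tops and open tips clearly. The mill foot is at crop (585,245) and its knob at (657,192). The white ring at (430,160) looks like a flat stain.

Run:
```python
from h import *
s=dict(np.load('pics/top0.npz')); sc=dict(np.load('pics/scene0.npz'))
f=lambda p:np.array(p,float)/4.4+[230-.4,140-.4]
g=lambda p:np.array(p,float)/3.3+[180-.35,140-.35]
def P(n,r): print(n,np.round(r,4)[:,:2].tolist())
P('tips far,mid,near',onplane(s,f([[284,79],[262,214],[239,354]]),.022))
P('end far,mid,near',onplane(s,f([[123,52],[99,187],[75,327]]),.022))
P('mill knob',onplane(s,f([[657,192]]),.2)); P('mill head',onplane(s,f([[645,204]]),.17)); P('mill foot c',onplane(s,f([[583,247]]),.02))
P('mill scene knob',onplane(sc,g([[105,184]]),.197))
P('salt top dome',onplane(s,f([[159,98]]),.075)); P('salt bottom edge z0',onplane(s,f([[160,172]]),0))
P('salt scene base',onplane(sc,g([[507,313]]),0)); P('salt scene top',onplane(sc,g([[515,190]]),.088))
P('sauce cap',onplane(s,f([[129,227]]),.156)); P('edge',onplane(s,f([[300,381],[700,375]]),0))
P('ring',onplane(s,f([[365,160],[495,160],[430,90],[430,230]]),0))
P('basket edge top, z .12/0',np.r_[onplane(s,[[290,115],[370,140],[470,143]],.12),onplane(s,[[290,115],[370,140],[470,143]],0)])
T=np.linalg.inv(sc['world_from_camera']); r=onplane(s,f([[430,160]]),0)
print(cv2.projectPoints(r,cv2.Rodrigues(T[:3,:3])[0],T[:3,3],sc['intrinsics'],sc['D'])[0])
```

```text
tips far,mid,near [[0.5525, 0.2424], [0.4747, 0.2563], [0.3956, 0.2704]]
end far,mid,near [[0.5698, 0.3338], [0.4916, 0.3478], [0.4122, 0.3617]]
mill knob [[0.4491, 0.0696]]
mill head [[0.449, 0.0697]]
mill foot c [[0.4535, 0.0758]]
mill scene knob [[0.4502, 0.0674]]
salt top dome [[0.5295, 0.3119]]
salt bottom edge z0 [[0.5043, 0.314]]
salt scene base [[0.5274, 0.3129]]
salt scene top [[0.5287, 0.3109]]
sauce cap [[0.4438, 0.3249]]
edge [[0.3824, 0.236], [0.3822, 0.0084]]
ring [[0.5095, 0.1961], [0.5085, 0.1212], [0.5503, 0.1574], [0.4681, 0.1599]]
basket edge top, z .12/0 [[0.6298, 0.2529], [0.567, 0.0688], [0.5583, -0.168], [0.6717, 0.2502], [0.602, 0.0458], [0.5922, -0.2173]]
[[[281.34883446 276.01414913]]]
```

Request:
{"op": "play_rows", "data": {
  "targets": [
    [[4.2,3.9,0,0,0,0.096],[4.2,3.9,0,0,0,0.096],[4.2,3.9,0,0,0,0.096],[4.2,3.9,0,0,0,0.096],[4.2,3.9,0,0,0,0.096],[4.2,3.9,0,0,0,0.096],[0.2,4.8,0,0,0,0.096],[0.2,4.8,0,0,0,0.096],[0.2,4.8,0,0,0,0.096],[0.2,4.8,0,0,0,0.096],[0.2,4.8,0,0,0,0.096],[0.2,4.8,0,0,0,0.101]]
  ],
  "hand": 35
}}

```text
t: 1.6
tcp_pos: [0.4097, -0.1098, 0.2419]
tool_rot: [0.769, 0.639, -0.0, -0.0]
wrist_force: [0.1, -0.6, 0.0]
gripper_width: 0.353
grip_force: 0.0
```

Request:
{"op": "play_rows", "data": {
  "targets": [
    [[0,0.5,0,0.172,-0.032,0],[0,0.5,0,0.172,-0.032,0],[0,0.5,0,0.172,-0.032,0],[0,0.5,0,0.172,-0.032,0],[0,0,0,0,0,0],[0,0,0,0,0,0]]
  ]
}}

```text
t: 2.35
tcp_pos: [0.4102, -0.0913, 0.2424]
tool_rot: [0.724, 0.6, 0.262, -0.219]
wrist_force: [-0.3, 0.7, -0.3]
gripper_width: 0.347
grip_force: 0.0
```

Run:
```python
from h import *
from scipy.spatial.transform import Rotation as R
st=read_state(); print(st['t'],st['tcp_pos'],st['qpos'],st['gripper_width']); print(R.from_quat(st['tool_rot']).as_matrix().round(3))
shot('top','top1')
```

```text
2.35 [ 0.41016357 -0.09134705  0.24237959] [-0.71533893 -0.26931964  2.12708039  0.58987806  1.66630788 -0.58752407] 0.3468811655713853
[[ 0.143  0.983  0.117]
 [ 0.753 -0.185  0.632]
 [ 0.642 -0.002 -0.766]]
```

Request:
{"op": "play_rows", "data": {
  "targets": [
    [[0,0.7,-3,0,0,0],[0,0.7,-3,0,0,0],[0,0.7,-3,0,0,0],[0,0.7,-3,0,0,0],[0,0.7,-3,0,0,0],[0,0.7,-3,0,0,0],[0.1,0.8,-2,0,0,0],[0.1,0.8,-1.2,0,0,0],[0,0.8,-0.8,0,0,0],[0,0,-0.2,0,0,0],[0,0,0,0,0,0]]
  ]
}}

```text
t: 3.78
tcp_pos: [0.4126, -0.0256, 0.0208]
tool_rot: [0.723, 0.6, 0.263, -0.219]
wrist_force: [1.1, 0.4, -0.2]
gripper_width: 0.348
grip_force: 0.0
```

Run:
```python
from h import *
shot('top','top2'); s=shot('scene','scene2'); a=cv2.imread('pics/top2.png')[120:270,230:480]; b=cv2.imread('pics/scene2.png')[150:330,130:330]
a=cv2.resize(a,(400*5//4,300)); b=cv2.resize(b,(333,300)); cv2.imwrite('pics/m2.png',cv2.hconcat([a,b])[:, :800])
```

```text
(no output)
```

View pics/m2.png

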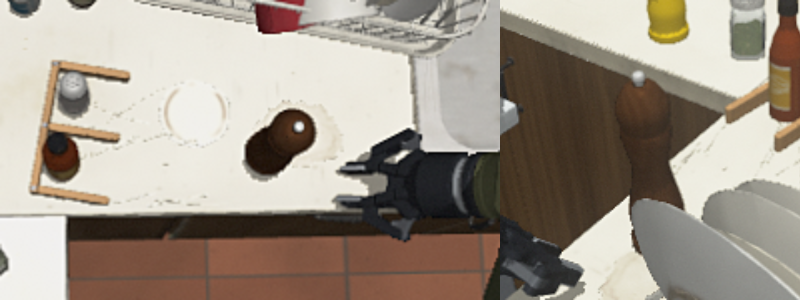

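The view shows the hand low behind the mill: tips at (345,185), mill at (265,155) in the montage. Nothing else is near, so I'm approaching slowly.

Request:
{"op": "play_rows", "data": {
  "targets": [
    [[0.31,0.74,0,0,0,0],[0.31,0.74,0,0,0,0],[0.31,0.74,0,0,0,0],[0.31,0.74,0,0,0,0],[0.31,0.74,0,0,0,0],[0.15,0.37,0,0,0,0],[0.15,0.37,0,0,0,0],[0.15,0.37,0,0,0,0],[0.15,0.37,0,0,0,0],[0.15,0.37,0,0,0,0],[0.15,0.37,0,0,0,0],[0.15,0.37,0,0,0,0]]
  ]
}}

```text
t: 5.38
tcp_pos: [0.4384, 0.0376, 0.0203]
tool_rot: [0.723, 0.599, 0.263, -0.219]
wrist_force: [0.1, -1.3, 0.5]
gripper_width: 0.352
grip_force: 0.6
```

```bash
cat > mill.py <<'E'
from h import *
import sys
n=sys.argv[1]; s=shot('top',n)
r=onplane
# knob: bright blob surrounded by brown
c=s['color'].astype(int); br=((c[...,0]<150)&(c[...,0]>c[...,2]+15)&(c[...,0]<130)).astype(np.uint8)
m=np.zeros_like(br); m[140:222,272:410]=1; br*=m
k,l,stt,cen=cv2.connectedComponentsWithStats(br); i=1+np.argmax(stt[1:,4]); print(stt[i],cen[i])
roi=cv2.dilate((l==i).astype(np.uint8),np.ones((3,3)))
x,y,w,h=stt[i][:4]; g=c.min(2)*0; filled=np.zeros_like(br); cs,_=cv2.findContours((l==i).astype(np.uint8),cv2.RETR_EXTERNAL,2)
cv2.drawContours(filled,[max(cs,key=cv2.contourArea)],-1,1,-1); filled=cv2.erode(filled,np.ones((3,3)))
kn=(filled>0)&(c[...,2]>110); v,u=np.nonzero(kn); print('knob px',len(u),u.mean(),v.mean()); print('mill',onplane(s,[[u.mean(),v.mean()]],.197))
st=read_state(); print(st['t'],st['tcp_pos'],st['wrist_force'])
E
python3 mill.py top3
```

```text
[351 174  35  33 705] [367.59432624 190.36028369]
knob px 21 376.9047619047619 182.57142857142858
mill [[0.45114617 0.07320368 0.197     ]]
5.425 [0.4384145  0.03786863 0.02040094] [ 0.25278893 -1.7209699   0.71894177]
```

Request:
{"op": "play_rows", "data": {
  "targets": [
    [[0.33,0.73,0,0,0,0],[0.33,0.73,0,0,0,0],[0.33,0.73,0,0,0,0],[0.33,0.73,0,0,0,0],[0.33,0.73,0,0,0,0],[0.33,0.73,0,0,0,0],[0.33,0.73,0,0,0,0],[0.33,0.73,0,0,0,0],[0.33,0.73,0,0,0,0],[0.33,0.73,0,0,0,0],[0.33,0.73,0,0,0,0]]
  ]
}}

```text
t: 6.8
tcp_pos: [0.4746, 0.1183, 0.0203]
tool_rot: [0.723, 0.599, 0.263, -0.22]
wrist_force: [0.3, -1.7, -0.1]
gripper_width: 0.348
grip_force: 0.7
```

```bash
python3 mill.py top4
```

```text
[319 163  31  35 666] [333.8993994  180.72072072]
knob px 21 340.14285714285717 171.1904761904762
mill [[0.47680487 0.15049858 0.197     ]]
6.85 [0.47484798 0.11887963 0.02048197] [0.07002175 0.15940059 0.67307999]
```

Run:
```python
from h import *
shot('scene','scene4')
a=cv2.imread('pics/top4.png')[130:230,235:415]; b=cv2.imread('pics/scene4.png')[130:330,180:380]
cv2.imwrite('pics/m4.png',cv2.hconcat([cv2.resize(a,(500,278)),cv2.resize(b,(278,278))]))
```

```text
(no output)
```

View pics/m4.png

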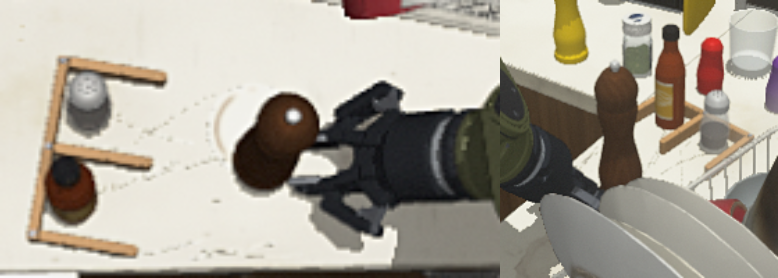

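The mill is upright, though it sits toward the near finger. I'll back off, turn the hand toward the lane mouth and push again.

Request:
{"op": "play_rows", "data": {
  "targets": [
    [[-0.2,-1.0,0,0,0,0],[-0.5,0,0,0,0,-0.107],[-0.5,0,0,0,0,-0.107],[-0.4,0,0,0,0,-0.107],[0,0,0,0,0,0],[0.2,0.35,0,0,0,0],[0.2,0.35,0,0,0,0],[0.2,0.35,0,0,0,0],[0.2,0.35,0,0,0,0],[0.2,0.35,0,0,0,0],[0,0,0,0,0,0]]
  ]
}}

```text
t: 8.28
tcp_pos: [0.4684, 0.1257, 0.0202]
tool_rot: [0.81, 0.476, 0.295, -0.175]
wrist_force: [-0.4, 0.5, 1.0]
gripper_width: 0.35
grip_force: 0.2
```

```bash
cat >> mill.py <<'E'
O=np.array([.4821,.2956]); d=np.array([.185,.983]); p=onplane(s,[[u.mean(),v.mean()]],.197)[0,:2]-O
q=np.array(st['tcp_pos'])[:2]-O; e=np.array([-.983,.185]); print('rack mill',p@d,p@e,'tcp',q@d,q@e)
E
python3 mill.py top5
```

```text
[317 162  31  34 661] [332.24810893 178.92133132]
knob px 20 338.25 169.75
mill [[0.47998682 0.15441552 0.197     ]]
8.325 [0.46837682 0.12558765 0.02024715] [ 0.02921574 -0.53730346 -0.17670264]
rack mill -0.13917528226999243 -0.024041877012855265 tcp -0.16966092876410696 -0.017962401865842356
```

Request:
{"op": "play_rows", "data": {
  "targets": [
    [[0.38,0.7,0,0,0,0],[0.38,0.7,0,0,0,0],[0.38,0.7,0,0,0,0],[0.38,0.7,0,0,0,0],[0.38,0.7,0,0,0,0],[0.38,0.7,0,0,0,0],[0.38,0.7,0,0,0,0],[0,0,0,0,0,0]]
  ]
}}

```text
t: 9.32
tcp_pos: [0.4952, 0.1749, 0.0204]
tool_rot: [0.81, 0.476, 0.295, -0.175]
wrist_force: [-0.0, -0.4, 0.4]
gripper_width: 0.352
grip_force: 0.0
```

```bash
python3 mill.py top6
```

```text
[ 366  165   44   57 1343] [392.79374535 198.93149665]
knob px 0 nan nan
mill [[nan nan nan]]
9.375 [0.49507609 0.17473008 0.02036885] [-0.3406739  -0.45267445 -0.24050649]
rack mill nan nan tcp -0.11641455218997472 -0.0351164290339168mill.py:12: RuntimeWarning: Mean of empty slice.
  kn=(filled>0)&(c[...,2]>110); v,u=np.nonzero(kn); print('knob px',len(u),u.mean(),v.mean()); print('mill',onplane(s,[[u.mean(),v.mean()]],.197))
  ret = ret.dtype.type(ret / rcount)
mill.py:14: RuntimeWarning: Mean of empty slice.
  O=np.array([.4821,.2956]); d=np.array([.185,.983]); p=onplane(s,[[u.mean(),v.mean()]],.197)[0,:2]-O
```

Largest blob was the gripper; restricting the mask columns.

```bash
sed -i 's/272:410/272:347/' mill.py; sed -i "s/s=shot('top',n)/s=dict(np.load('pics\/'+n+'.npz')) if len(sys.argv)>2 else shot('top',n)/" mill.py; python3 mill.py top6 1
python3 - <<'E'
import cv2
cv2.imwrite('pics/m6.png',cv2.resize(cv2.imread('pics/top6.png')[130:230,235:415],None,fx=4,fy=4))
E
```

```text
[297 149  27  37 667] [310.43628186 167.36131934]
knob px 22 313.6818181818182 156.04545454545453
mill [[0.51061824 0.20580965 0.197     ]]
9.375 [0.49507609 0.17473008 0.02036885] [-0.3406739  -0.45267445 -0.24050649]
rack mill -0.08298803922936318 -0.044644642455974604 tcp -0.11641455218997472 -0.0351164290339168
```

View pics/m6.png

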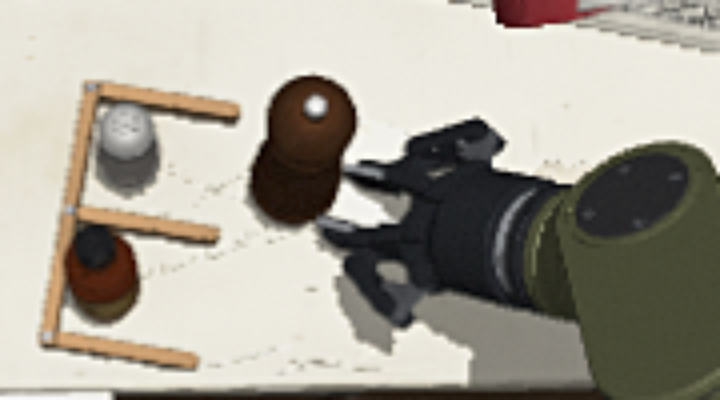

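Mill centre is at rack (-83,-45) mm, in front of the salt lane. I'll turn back to the lane axis and push straight in.

Request:
{"op": "play_rows", "data": {
  "targets": [
    [[-0.58,-1.05,0,0,0,0],[0.5,-0.1,0,0,0,0.107],[0.5,-0.1,0,0,0,0.107],[0.5,-0.2,0,0,0,0.107],[0,0,0,0,0,0],[0.07,0.39,0,0,0,0],[0.07,0.39,0,0,0,0],[0.07,0.39,0,0,0,0],[0.07,0.39,0,0,0,0],[0.06,0.4,0,0,0,0],[0.06,0.4,0,0,0,0],[0,0,0,0,0,0]]
  ]
}}

```text
t: 10.88
tcp_pos: [0.5082, 0.1838, 0.0204]
tool_rot: [0.723, 0.6, 0.263, -0.22]
wrist_force: [-0.6, -0.1, 0.3]
gripper_width: 0.351
grip_force: 0.1
```

```bash
python3 mill.py top7
```

```text
[292 149  28  36 652] [305.48619632 167.21472393]
knob px 21 309.0 157.0
mill [[0.50866626 0.21584085 0.197     ]]
10.925 [0.5081513  0.1837088  0.02034217] [0.14170169 0.30366094 0.36151749]
rack mill -0.07348849096733666 -0.04087007586980655 tcp -0.1051695592000445 -0.04630829969626876
```

Request:
{"op": "play_rows", "data": {
  "targets": [
    [[0.08,0.39,0,0,0,0],[0.08,0.39,0,0,0,0],[0.08,0.39,0,0,0,0],[0.08,0.39,0,0,0,0],[0.08,0.39,0,0,0,0],[0.08,0.39,0,0,0,0],[0.08,0.39,0,0,0,0],[0,0,0,0,0,0]]
  ]
}}

```text
t: 11.92
tcp_pos: [0.5138, 0.2111, 0.0204]
tool_rot: [0.723, 0.599, 0.263, -0.22]
wrist_force: [0.1, -0.0, 0.6]
gripper_width: 0.348
grip_force: 0.1
```

```bash
python3 mill.py top8
```

```text
[272 147  35  36 682] [293.24046921 164.72727273]
knob px 21 296.0 154.61904761904762
mill [[0.51429424 0.24342151 0.197     ]]
11.975 [0.51376249 0.21101915 0.02035597] [-0.43191012  0.00754652  0.54939421]
rack mill -0.04533552227202895 -0.0412999557907834 tcp -0.07728541091094482 -0.04677168536178682
```

Request:
{"op": "play_rows", "data": {
  "targets": [
    [[0.07,0.39,0,0,0,0],[0.07,0.39,0,0,0,0],[0.07,0.39,0,0,0,0],[0.05,0.25,0,0,0,0],[0.05,0.25,0,0,0,0],[0,0,0,0,0,0]]
  ]
}}

```text
t: 12.72
tcp_pos: [0.5169, 0.2277, 0.0203]
tool_rot: [0.723, 0.599, 0.263, -0.22]
wrist_force: [0.0, -0.0, -0.3]
gripper_width: 0.354
grip_force: 0.2
```

```bash
sed -i 's/272:347/256:347/' mill.py; python3 mill.py top9
python3 - <<'E'
import sys; sys.argv=['x']
from h import *
shot('scene','scene9')
a=cv2.imread('pics/top9.png')[135:225,235:345]; b=cv2.imread('pics/scene9.png')[140:260,240:400]
cv2.imwrite('pics/m9.png',cv2.hconcat([cv2.resize(a,(396,324)),cv2.resize(b,(400,324))]))
E
```

```text
[271 146  29  36 677] [286.5465288  163.67651403]
knob px 22 288.1363636363636 153.0
mill [[0.51810541 0.26011654 0.197     ]]
12.775 [0.51683373 0.22764484 0.02029248] [ 0.66696796  0.67344171 -0.29162292]
rack mill -0.02821923979725781 -0.04195775517540994 tcp -0.0603741816106622 -0.04671496501749343
```

View pics/m9.png

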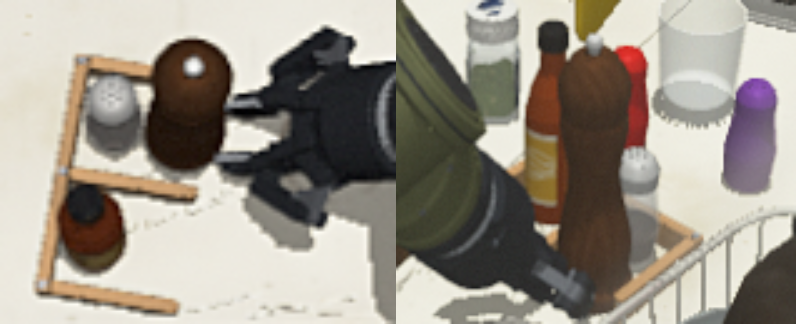

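Mill upright in the lane at rack (-28,-42) mm, about 2 mm short of the salt. One small nudge, then I retreat straight back and up.

Request:
{"op": "play_rows", "data": {
  "targets": [
    [[0.02,0.1,0,0,0,0],[0.02,0.1,0,0,0,0],[0,0,0,0,0,0],[-0.07,-0.39,0,0,0,0],[-0.15,-0.79,0,0,0,0],[-0.4,-2,0,0,0,0],[-0.4,-2,0,0,0,0],[-0.4,-2,0,0,0,0],[-0.6,-3,1,0,0,0],[-0.6,-3,3,0,0,0],[-0.6,-3,3,0,0,0],[0,0,0,0,0,0]]
  ]
}}

```text
t: 14.32
tcp_pos: [0.4871, 0.0654, 0.0929]
tool_rot: [0.724, 0.599, 0.265, -0.217]
wrist_force: [-0.1, 0.2, 0.2]
gripper_width: 0.35
grip_force: 0.0
```

```bash
python3 mill.py top10
python3 - <<'E'
from h import *
a=cv2.imread('pics/top10.png')[135:255,160:380]
cv2.imwrite('pics/m10.png',cv2.resize(a,None,fx=3.5,fy=3.5))
E
```

```text
[267 145  32  37 685] [285.82627737 163.49343066]
knob px 21 287.6190476190476 152.76190476190476
mill [[0.51864594 0.26121053 0.197     ]]
14.375 [0.48588559 0.06651664 0.09126371] [-0.92689524  0.76929845 -0.28538186]
rack mill -0.02704385217969052 -0.04228670884370862 tcp -0.22448860731762882 -0.046101651490810476
```

View pics/m10.png

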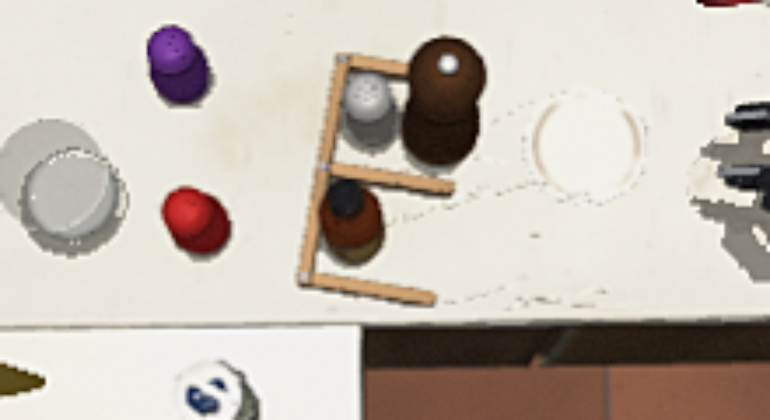

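The mill stands upright against the salt at (440,130) in the crop. Everything else is in place and the hand is clear.

```bash
python3 -c "from rig import job_done; print(job_done())"
```

```text
the job is handed in; nothing more can be done
None
```

I pushed the mill upright into the salt's lane until it stood against the salt shaker (measured gap about 1 mm), moved the hand clear with the other items undisturbed in the last picture, and handed the job in; no verdict came back.

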